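# Clear the slab and bring the chisel to it

## Task

Wipe the four loose stone chips off the sandstone slab onto the bench with the scraper block, not with the fingers, and set the scraper back on the bench standing on its sole. Then draw the wooden-handled chisel up out of the tool block and finish holding it still in the gripper, slanted about 45 degrees with its edge lower than its handle, the edge over the middle of the slab and about 10 cm above the stone. The program ends while holding the chisel there; leave the other tools and things where they are.

Things in the scene. Friction and masses are not known exactly. Their poses are not given: they have to be found in the camera images.
- slab: square block of pale sandstone being carved, 200 x 200 x 50, fixed to the bench; origin under its centre, x and y parallel to its sides, z up
- slab_top (a point): centre of the slab's flat top face, 50 above the bench; axes as the slab
- chip0: loose pale stone chip, about 28 x 22 and 17 thick, lying on the slab's top at the start, within 50 of its centre each way; about 18 g; origin at the centre of its underside
- chip1: loose pale stone chip, about 25 x 24 and 14 thick, lying on the slab's top at the start, within 50 of its centre each way; about 18 g; origin at the centre of its underside
- chip2: loose pale stone chip, about 27 x 20 and 17 thick, lying on the slab's top at the start, within 50 of its centre each way; about 18 g; origin at the centre of its underside
- chip3: loose pale stone chip, about 24 x 22 and 14 thick, lying on the slab's top at the start, within 50 of its centre each way; about 18 g; origin at the centre of its underside
- scraper: wooden scraper block standing on its sole on the bench: foot 36 (x) x 150 (y) x 25 high with a steel sole strip, on it an upright grip bar 24 (x) x 110 (y) reaching from 25 to 63 above the sole; about 0.28 kg, loose; origin at the centre of the sole, z up
- block: dark wooden tool block, fixed, 220 (x) x 90 (y) x 90 high, with three sockets 70 deep (floor 20 above the bench) in a row along x at -72, 0 and 72; each holds one upright tool with about 1 play; origin under its centre; the block stands to one side of the slab and the scraper to the other, either way round
- chisel: wooden-handled mason's chisel standing edge down in one of the sockets: 188 long, blade 12 x 28 for the lowest 50, thin steel shank, brass collar from 88 to 96, round light-wood handle 28 across from 96 to 176 and a knob 35 across on top from 176 to 188; about 0.22 kg, loose; origin at the centre of its cutting edge (20 above the bench at the start), z points along the chisel from edge to handle
- chisel_edge (a point): centre of the chisel's cutting edge; axes as the chisel
- chisel_grip (a point): point on the chisel's axis in its handle, 148 from the edge (168 above the bench at the start); axes as the chisel
- punch: the all-steel punch: 145 long, round shank 13 across, foot 12 x 28; stands in one of the block's sockets; origin at its foot, z up along it; to be left alone
- rasp: a flat rasp with a black flat-sided grip 12 x 28 x 62 on top, 166 long; stands in one of the block's sockets; origin at its foot, z up along it; to be left alone
- mallet: turned wooden mallet standing on its head: head 92 across and 80 high, handle up to 190; origin under its centre; to be left alone
- hammer: hammer lying on the bench; origin under its middle; to be left alone
- mug: white mug, 80 across, 90 high; origin under its centre; to be left alone
- tape: grey tape-measure case, 70 x 34 x 62; origin under its centre; to be left alone
- brush: hand brush lying on the bench; origin under its middle; to be left alone
There are look-alikes about, which are no part of the job. What is shaped like the chisel but purple is not meant. What is shaped like the block but turquoise is not meant.

How it is judged:
By the outcome, as a careful person would: the job done as asked, in the order asked, and still so for the second after the job is handed in, while the arm keeps its last pose, push and grip.
It also fails if it takes over 72 s, if anything falls off the work surface, if the arm or the gripper's body presses on something with over 40 N, if the wrist force passes 120 N, or if a joint passes its speed limit or range.

## Robot

A 7-joint arm with a two-finger parallel gripper is mounted at the origin on the work surface. World frame = base frame: x ahead of the robot, y to its left, z up, the work surface at z = 0. Lengths are in m, angles in rad, forces in N, time in s.
With the tool pointing down it reaches from about 0.425 to 0.825 m from the base axis. Payload 3.6 kg.
Tool frame: the origin (TCP) lies midway between the tips of the shut fingers; the grasp point (between the pads) lies 19 mm behind it; z points along the fingers, y is the line along which they close (so a half turn about z gives the same grasp; the last joint's range is limited). The gripper opens to 93 mm and grips with 3 to 60 N. Pads are 15 mm wide; open, the fingers measure 128 mm over their backs; the gripper's body (75 mm by 188 mm) begins 65 mm behind the grasp point.
Start: joints at [-1.347, 0.615, -0.013, 1.423, 0.008, 1.103, -0.04], TCP at [0.161, 0.63, 0.219] pointing down, gripper open.
Joint ranges: [-3.12, 3.12], [-0.3, 2.06], [-1.34, 1.32], [0.26, 2.42], [-1.36, 4.5], [0.01, 1.98], [-2.84, 2.84]. Speed limits (rad/s): [2.79, 2.79, 3.14, 3.14, 3.14, 3.14, 3.14].

## Interface

Orientations are given as a unit quaternion [x, y, z, w].
In Python, from station import env gives the robot as it stands.
- The arm moves only by the tool advance, called after "Emit:" as name(argument=value, ...), one argument or row to a line, values as JSON. Schema: {"type":"object","properties":{"motion":{"type":"string"},"clamp_n":{"type":"number"},"only":{"type":"string"},"quiet":{"type":"boolean"},"lines":{"type":"string"}},"required":["motion"],"additionalProperties":false}. motion is a string of 1 to 10 rows, parted by a bar, with the numbers parted by commas; each row has 5 numbers: the finger opening in m, then dx, dy, dz in fractions of the full range, 1 being 0.75 m, then a turn about the tool's z in shares of 4 rad (1.0 is 4 rad); each row shifts and turns the commanded pose from where the row before left it, along the tool's axes as they then stand; what a row does not reach is not made up. A row lasts 1/12 s, in which the tool goes at most 0.0417 m and 0.125 rad, less where a joint would pass 70% of its speed; a pose out of reach is approached as far as the arm can. The fingers move at their own pace and stop on an object; clamp_n is the grip in N (left out, the last holds). Time passes only in rows, so rows that do not move let the fingers close. The tool returns the time, the measured TCP pose, the force, the opening and the grip force at its end. only (a regular expression) keeps the lines of the reply that match it, lines (a string "A,B") keeps lines A to B, and quiet returns only ok. No shift or turn number may pass 1 either way. Input that does not fit is refused with a message, and nothing moves.
- env.sense(): the state, without advancing time (a new reading comes with each control period).
- env.read_camera(name): name is "scene" or "top" or "wrist"; returns (picture, depth): 400x640x3 uint8, red, green, blue; 400x640 float32, m along the optical axis (not along the pixel's ray), 0 where there is no reading.
- env.camera_info(name): a dict with "mtx" (3x3 intrinsics, pixels), "D" ([k1, k2, p1, p2, k3] as OpenCV has them; the pictures are not rectified), "R" (3x3) and "t" (3): a world point X has camera coordinates R X + t; the wrist camera has in their place "T_tool_cam" (4x4, takes a point from camera to tool coordinates, whose origin is the TCP and whose axes are the flange's). Camera axes: x right, y down, z forward; pixel columns grow to the right and rows downward; lengths in m; the calibration is good to about 2 mm. A picture is of the moment at which its call begins: read the wrist's pose just before it. camera_info takes no time and is no camera call.
- env.finish_job(): hands the job in; it is judged then, once.
The state is a dict: "clock": time; "joints": joint angles; "dq": joint speeds; "joint_efforts": joint torques, N m; "ee_pos": TCP position; "orientation": TCP orientation; "force": force on the tool from outside, world axes, zero at the start; "ft_torque": the same for the moment, N m; "grip_width": finger opening in m; "grasp_force": force on a finger pad.
Only numpy, scipy, OpenCV 4.12 (cv2) and the standard library are available. Lean on these libraries where they do the work, as an engineer would, in place of code of your own. Each camera call takes 0.05 s, during which the arm holds its last target. There are 200 camera calls.

## Working session

There is one attempt and no reset: what is moved stays moved. The work goes in short steps, Python scripts to look and compute and a tool call to move; the robot and the scene stay as the last step left them, time stands still between calls to the robot, and variables do not carry over. Pictures are saved under pics/ and viewed, at most 10 in all, crops included, and the job is handed in when it is done.

```bash
ls; mkdir -p pics; cat > h.py <<'E'
import numpy as np, cv2, json
from station import env
def snap(n,name):
    s=env.sense(); p,d=env.read_camera(n); np.savez('/tmp/%s.npz'%name,p=p,d=d,pos=s['ee_pos'],q=s['orientation'])
    cv2.imwrite('pics/%s.png'%name,p[:,:,::-1]); return p,d
def world(n,d,uv,pos=None,q=None):
    """pixels (N,2)-> world by depth"""
    from scipy.spatial.transform import Rotation as Ro
    c=env.camera_info(n); uv=np.asarray(uv,float).reshape(-1,2)
    r=cv2.undistortPoints(uv[:,None],np.array(c['mtx']),np.array(c['D']))[:,0]
    z=d[uv[:,1].astype(int),uv[:,0].astype(int)]
    X=np.c_[r*z[:,None],z]
    if 'R' in c: return (X-np.array(c['t']))@np.array(c['R'])
    T=np.array(c['T_tool_cam']); X=X@T[:3,:3].T+T[:3,3]
    return Ro.from_quat(q).apply(X)+pos
E
python3 - <<'E'
from h import *
for n in('top','scene'):
    snap(n,n+'0')
    c=env.camera_info(n); print(n,-np.array(c['R']).T@np.array(c['t']))
s=env.sense(); print(s)
E
```

```text
pics
top [0.43208637 0.12692032 1.68183691]
scene [1.16665928 0.62334097 1.02136388]
{'clock': 0.1, 'joints': array([-1.34648649,  0.61578564, -0.01259984,  1.42476979,  0.00810045,
        1.1034118 , -0.04039579]), 'dq': array([-0.00206534, -0.00126211, -0.00053458, -0.00278829, -0.00227594,
       -0.00011102,  0.00225742]), 'joint_efforts': array([ 1.06110539e-03, -4.60041153e+01,  2.09938232e-01, -1.66245496e+01,
       -6.11840235e-02,  1.69153843e-02,  1.01361895e-04]), 'ee_pos': array([0.1611393 , 0.62895331, 0.21761068]), 'orientation': array([ 1.25048371e-01,  9.92149966e-01, -1.15535445e-03, -1.25710928e-04]), 'force': array([0.02096527, 0.24587837, 0.39074514]), 'ft_torque': array([ 0.03255803, -0.0138311 ,  0.00814462]), 'grasp_force': 0.0, 'grip_width': 0.09282414446521314}
```

View pics/top0.png

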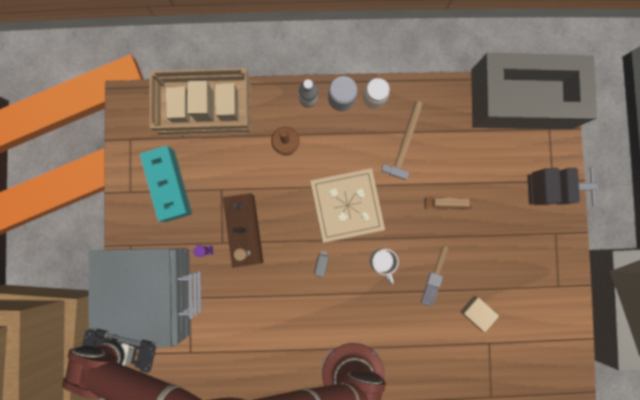

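View pics/scene0.png

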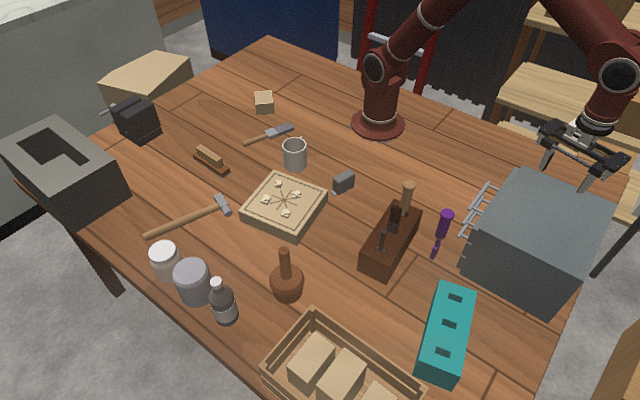

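Top view: slab at (347,205) with 4 chips. Scraper candidates: the bar on a foot at (448,202), the brush at (435,280) and the hammer at (405,140). The one at (448,202) fits, because it is a bar on a longer foot on the far side of the slab from the block. Chisel candidates: the light-wood handle in the dark block at (240,255), the purple look-alike at (203,251), and the punch and rasp at (237,207) and (239,230). The one at (240,255) fits. The turquoise block at (164,183) is a look-alike.

```bash
python3 - <<'E'
from h import *
f=np.load('/tmp/top0.npz');p,d=f['p'],f['d']
vv,uu=np.mgrid[0:400,0:640]
W=world('top',d,np.c_[uu.ravel(),vv.ravel()]).reshape(400,640,3)
np.save('/tmp/W.npy',W)
def box(m,name):
    pts=W[m][:,:2].astype(np.float32); r=cv2.minAreaRect(pts*1000); print(name,m.sum(),'c',np.round(r[0],1),'size',np.round(r[1],1),'ang',round(r[2],2),'z',np.round(np.percentile(W[m][:,2],[5,50,95]),4))
def reg(u0,v0,u1,v1): 
    m=np.zeros((400,640),bool); m[v0:v1,u0:u1]=1; return m
z=W[:,:,2]
print('bench z',np.median(z[150:160,300:320]), z[225:235,400:420].mean())
box(reg(300,160,395,250)&(z>.035)&(z<.075),'slab')
box(reg(415,185,480,220)&(z>.010)&(z<.09),'scraper all')
box(reg(415,185,480,220)&(z>.045)&(z<.09),'scraper bar')
box(reg(215,185,270,275)&(z>.08)&(z<.1),'block')
m=reg(215,185,270,275)&(z>.105)
n,l,st,c=cv2.connectedComponentsWithStats(m.astype(np.uint8))
for i in range(1,n):
    if st[i,4]>3: print('tool',c[i],st[i,4],W[l==i].mean(0),W[l==i][:,2].max())
m=reg(318,178,378,236)&(z>.056)&(z<.09)
n,l,st,c=cv2.connectedComponentsWithStats(m.astype(np.uint8))
for i in range(1,n):
    if st[i,4]>3: print('chip',c[i],st[i,4],W[l==i].mean(0),W[l==i][:,2].max())
for nm,r in (('mug',(365,245,405,288)),('tape',(312,248,332,280)),('hammer',(378,98,425,182)),('brush',(418,243,452,308)),('mallet',(268,122,302,158)),('purple',(190,240,217,262))):
    box(reg(*r)&(z>.015),nm)
a=cv2.resize(p[170:280,190:280],None,fx=4,fy=4,interpolation=2); b=cv2.resize(p[170:280,400:490],None,fx=4,fy=4,interpolation=2)
cv2.imwrite('pics/crop1.png',np.hstack([a,b])[:,:,::-1])
E
```

```text
bench z -0.00024329403055171658 0.017240513579476088
slab 3971 c [5.15e+02 5.00e-01] size [258.7 201.1] ang 9.72 z [0.0438 0.0504 0.0586]
scraper all 531 c [ 526.5 -326. ] size [191.9  68.7] ang 88.38 z [0.0167 0.0552 0.0675]
scraper bar 278 c [ 542.7 -324.4] size [109.5  23.2] ang 88.08 z [0.0554 0.0629 0.0682]
block 1854 c [471.7 336.6] size [220.2  91.4] ang 6.91 z [0.0841 0.0901 0.0959]
tool [236.06666667 205.36666667] 30 [0.54216436 0.34299457 0.14957629] 0.17028945930898773
tool [238.83050847 228.98305085] 59 [0.47131224 0.3330893  0.17068257] 0.19729124563906683
tool [240.23703704 253.5037037 ] 135 [0.40046076 0.32646456 0.1996169 ] 0.21671875532861432
chip [360.08928571 192.41071429] 56 [ 0.57889594 -0.03561205  0.06219163] 0.07147424034981187
chip [334.         192.34210526] 38 [0.58140959 0.04655929 0.06087409] 0.07237906137435983
chip [321. 202.] 4 [0.55227183 0.08829893 0.05721067] 0.059524343928227724
chip [342.14545455 216.18181818] 55 [0.50556385 0.02321767 0.06075595] 0.07169765628538012
chip [364.9375 215.625 ] 48 [ 0.5052222  -0.0482692   0.06350705] 0.0714181389399503
chip [331.75 230.  ] 4 [0.46314868 0.05706383 0.05811547] 0.05976807272740478
mug 318 c [399.8 -23.1] size [293.   91.4] ang 60.53 z [0.0216 0.0733 0.0937]
tape 252 c [377.3  96.2] size [115.1  50.4] ang 5.64 z [0.0512 0.061  0.0679]
hammer 797 c [638.6 -89.8] size [196.8 565.4] ang 62.81 z [0.0171 0.024  0.0764]
brush 460 c [320.4 -87.1] size [441.  196.5] ang 86.45 z [0.0156 0.0195 0.0257]
mallet 654 c [611.6 186.3] size [367.2  90.3] ang 4.48 z [0.0612 0.0768 0.1908]
purple 189 c [413.8 296.1] size [ 32.1 338.8] ang 0.74 z [0.0275 0.1845 0.1921]
```

View pics/crop1.png

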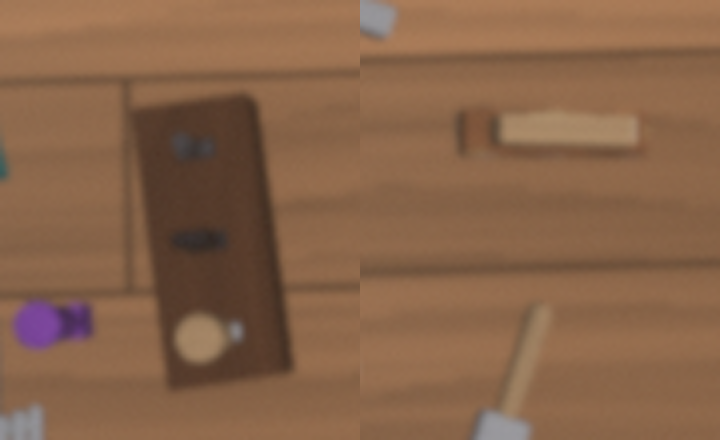

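The crop shows the light round handle with knob in the dark block at crop (200,338), separate from the purple one at (40,325). The scraper bar on its foot is at crop (570,130), and the brush is below it. Both choices hold. Next I refine the slab pose and plan.

```bash
cat >> h.py <<'E'
def go(x,y,z=None,yaw=None):
    """tool-axis shift to a TCP goal (tool down), turn about tool z to bring tool-y to world yaw deg"""
    from scipy.spatial.transform import Rotation as Ro
    s=env.sense(); R=Ro.from_quat(s['orientation']).as_matrix(); p=s['ee_pos']
    z=p[2] if z is None else z
    a=np.degrees(np.arctan2(R[1,1],R[0,1]))
    print('t',round(s['clock'],2),'pos',p.round(4),'ydir',a.round(2),'tool shift',(R.T@(np.array([x,y,z])-p)).round(4),'F',np.round(s['force'],1))
    if yaw is not None: print('turn',np.radians((a-yaw+90)%180-90).round(4), 'q7',s['joints'][6].round(2))
E
python3 - <<'E'
from h import *
W=np.load('/tmp/W.npy');z=W[:,:,2]
m=((z>.044)&(z<.075)).astype(np.uint8); k=np.zeros_like(m);k[160:250,300:395]=1
m=cv2.morphologyEx(m*k,cv2.MORPH_OPEN,np.ones((9,9)))>0
# rays on plane z=.05 from mask contour
c=max(cv2.findContours(m.astype(np.uint8),0,2)[0],key=cv2.contourArea)[:,0].astype(float)
i=env.camera_info('top');r=cv2.undistortPoints(c[:,None],i['mtx'],i['D'])[:,0]
R=np.array(i['R']);C=-R.T@i['t'];dr=np.c_[r,np.ones(len(r))]@R
P=C+dr*((.05-C[2])/dr[:,2])[:,None]
print('slab',cv2.minAreaRect((P[:,:2]*1000).astype(np.float32)))
b=z[250:345,90:190]; print('toolbox z',np.percentile(b,[50,95]))
m=(z>.17);m[:,:190]=0;m[:,217:]=0;m[:240]=0;m[262:]=0;print('purple',W[m].mean(0))
for nm,(u,v) in dict(hammerhead=(395,172),mallet=(285,139),mug=(384,262)).items(): print(nm,W[v,u])
go(.5427,-.3244,.1,-1.9)
E
```

```text
slab ((589.4789428710938, -33.69613265991211), (50.923526763916016, 67.34659576416016), 87.99598693847656)
toolbox z [0.19912192 0.31820968]
purple [0.41244272 0.44278493 0.21304037]
hammerhead [ 0.64564115 -0.15490904  0.02487799]
mallet [0.73819083 0.19316068 0.14759252]
mug [ 0.35578333 -0.11182026  0.00219481]
t 0.1 pos [0.1611 0.629  0.2176] ydir 75.63 tool shift [-0.6062 -0.8286  0.1196] F [0.  0.2 0.4]
turn 1.3532 q7 -0.04
```

The manual's scale: shifts go in shares of 0.75 m and turns go in shares of 4 rad. Converting my numbers, -0.02 m / 0.75 = -0.0267, -0.01 m / 0.75 = -0.0133, 0.123 rad / 4 = 0.0308.

Emit:
advance(
  motion="0.093,0,0,-0.0267,0.0308 | 0.093,0,0,-0.0267,0.0308 | 0.093,0,0,-0.0267,0.0308 | 0.093,0,0,-0.0267,0.0308 | 0.093,0,0,-0.0267,0.0308 | 0.093,0,0,-0.0267,0.0308 | 0.093,0,0,-0.0267,0.0308 | 0.093,0,0,-0.0267,0.0308 | 0.093,0,0,-0.0133,0.0308 | 0.093,0,0,-0.0133,0.0308",
)

```text
clock: 0.93
ee_pos: [0.1612, 0.6297, 0.3994]
orientation: [0.677, 0.736, 0.0, -0.0]
force: [0.3, 0.6, -0.1]
grip_width: 0.093
grasp_force: 0.0
```

```bash
python3 -c "
from h import *
go(.50,.38,.38); go(.5427,-.3244,.1,-1.9)"
```

```text
t 0.93 pos [0.1612 0.6297 0.3994] ydir 4.82 tool shift [-0.2773  0.3166  0.0193] F [ 0.3  0.6 -0.1]
t 0.93 pos [0.1612 0.6297 0.3994] ydir 4.82 tool shift [-0.9829  0.2999  0.2991] F [ 0.3  0.6 -0.1]
turn 0.1173 q7 -1.15
```

In the tool's units: 0.03 m / 0.75 = 0.04, -0.026 m / 0.75 = -0.0347, 0.117 rad / 4 = 0.0293.

Emit:
advance(
  motion="0.093,-0.0347,0.04,0,0 | 0.093,-0.0347,0.04,0,0 | 0.093,-0.0347,0.04,0,0 | 0.093,-0.0347,0.04,0,0 | 0.093,-0.0347,0.04,0,0 | 0.093,-0.0347,0.04,0,0 | 0.093,-0.0347,0.04,0,0 | 0.093,-0.0347,0.04,0,0 | 0.093,-0.0347,0.04,0,0 | 0.093,-0.0347,0.04,0,0.0293",
)

```text
clock: 1.77
ee_pos: [0.4845, 0.3962, 0.3983]
orientation: [0.717, 0.697, -0.0, -0.0]
force: [0.0, 0.9, 0.1]
grip_width: 0.0931
grasp_force: 0.0
```

```bash
python3 - <<'E'
from h import *
go(.5427,-.3244,.2,-1.9)
p=np.load('/tmp/top0.npz')['p'];h=cv2.cvtColor(p,cv2.COLOR_RGB2HSV);print(h[182,325],h[235,348],h[150,350])
m=((h[:,:,2]>h[182,325][2]-35)&(h[:,:,1]<h[182,325][1]+35)).astype(np.uint8);k=np.zeros_like(m);k[160:250,300:395]=1
m=cv2.morphologyEx(m*k,cv2.MORPH_CLOSE,np.ones((5,5)))
c=max(cv2.findContours(m,0,2)[0],key=cv2.contourArea)[:,0].astype(float)
i=env.camera_info('top');r=cv2.undistortPoints(c[:,None],i['mtx'],i['D'])[:,0]
R=np.array(i['R']);C=-R.T@i['t'];dr=np.c_[r,np.ones(len(r))]@R
P=C+dr*((.05-C[2])/dr[:,2])[:,None]
print('slab',cv2.minAreaRect((P[:,:2]*1000).astype(np.float32)))
E
```

```text
t 1.77 pos [0.4845 0.3962 0.3983] ydir -1.63 tool shift [-0.7186  0.0789  0.1983] F [0.  0.9 0.1]
turn 0.0047 q7 -0.6
[ 17  69 173] [ 18  69 199] [ 13 120 155]
slab ((540.9385375976562, 5.57086181640625), (206.6176300048828, 207.28466796875), 9.882275581359863)
```

In the tool's units: -0.04 m / 0.75 = -0.0533, 0.0045 m / 0.75 = 0.006.

Emit:
advance(
  motion="0.093,-0.0533,0.006,0,0 | 0.093,-0.0533,0.006,0,0 | 0.093,-0.0533,0.006,0,0 | 0.093,-0.0533,0.006,0,0 | 0.093,-0.0533,0.006,0,0 | 0.093,-0.0533,0.006,0,0 | 0.093,-0.0533,0.006,0,0 | 0.093,-0.0533,0.006,0,0 | 0.093,-0.0533,0.006,0,0 | 0.093,-0.0533,0.006,0,0",
)

```text
clock: 2.6
ee_pos: [0.5171, -0.0052, 0.3984]
orientation: [0.716, 0.698, -0.0, -0.0]
force: [1.5, 0.3, -1.0]
grip_width: 0.0932
grasp_force: 0.0
```

Emit:
advance(
  motion="0.093,-0.0467,0.006,0.0267,0 | 0.093,-0.0467,0.006,0.0267,0 | 0.093,-0.0467,0.006,0.0267,0 | 0.093,-0.0467,0.006,0.0267,0 | 0.093,-0.0467,0.006,0.0267,0 | 0.093,-0.0467,0.006,0.0267,0 | 0.093,-0.0467,0.006,0.0267,0 | 0.093,-0.0467,0.006,0.0267,0 | 0.093,-0.0467,0.006,0.0267,0",
)

```text
clock: 3.35
ee_pos: [0.5494, -0.3206, 0.2171]
orientation: [0.716, 0.698, 0.0, -0.001]
force: [1.4, -0.4, 0.7]
grip_width: 0.0933
grasp_force: 0.0
```

```bash
python3 - <<'E'
from h import *
go(.5427,-.3244,.2,-1.9)
p,d=snap('wrist','w1'); f=np.load('/tmp/w1.npz')
vv,uu=np.mgrid[0:400,0:640]
W=world('wrist',d,np.c_[uu.ravel(),vv.ravel()],f['pos'],f['q']).reshape(400,640,3);z=W[:,:,2]
m=(z>.05)&(z<.08)&(d>0)&(abs(W[:,:,0]-.543)<.12)&(abs(W[:,:,1]+.324)<.12)
n,l,st,c=cv2.connectedComponentsWithStats(m.astype(np.uint8))
for i in range(1,n):
    if st[i,4]>300: print(st[i],cv2.minAreaRect((W[l==i][:,:2]*1000).astype(np.float32)),np.median(z[l==i]))
E
```

```text
t 3.35 pos [ 0.5494 -0.3206  0.2171] ydir -1.53 tool shift [-0.004  -0.0066  0.0171] F [ 1.4 -0.4  0.7]
turn 0.0065 q7 0.75
[ 301  149   21   90 1809] ((541.8132934570312, -325.51593017578125), (108.71044921875, 23.650230407714844), 87.529296875) 0.0633344617384336
```

In the tool's units: 0.03 m / 0.75 = 0.04, 0.025 m / 0.75 = 0.0333, 0.013 rad / 4 = 0.0033.

Emit:
advance(
  motion="0.093,-0.006,-0.0093,0.04,0.0033 | 0.093,0,0,0.04,0 | 0.093,0,0,0.04,0 | 0.093,0,0,0.04,0 | 0.093,0,0,0.0333,0 | 0.093,0,0,0.0333,0 | 0.093,0,0,0.016,0 | 0.093,0,0,0,0",
  clamp_n=20,
)

```text
clock: 4.07
ee_pos: [0.5406, -0.3218, 0.0334]
orientation: [0.721, 0.693, -0.001, -0.003]
force: [-0.8, 0.8, 0.2]
grip_width: 0.0929
grasp_force: 0.0
```

```bash
python3 -c "
from h import *
go(.542,-.325,.033,-2.3)"
```

```text
t 4.07 pos [ 0.5406 -0.3218  0.0334] ydir -2.28 tool shift [-0.0031  0.0016  0.0004] F [-0.8  0.8  0.2]
turn 0.0004 q7 0.85
```

In the tool's units: -0.003 m / 0.75 = -0.004, 0.0015 m / 0.75 = 0.002.

Emit:
advance(
  motion="0.0,-0.004,0.002,0,0 | 0.0,0,0,0,0 | 0.0,0,0,0,0 | 0.0,0,0,0,0 | 0.0,0,0,0,0 | 0.0,0,0,0,0 | 0.0,0,0,0,0 | 0.0,0,0,0,0",
  clamp_n=50,
)

```text
clock: 4.73
ee_pos: [0.5439, -0.3267, 0.0368]
orientation: [0.721, 0.693, 0.0, 0.0]
force: [-1.3, -0.2, 0.6]
grip_width: 0.044
grasp_force: 0.0
```

Emit:
advance(
  motion="0.0,0,0,-0.0267,0 | 0.0,0,0,-0.04,0 | 0.0,0,0,-0.04,0 | 0.0,0,0,-0.04,0 | 0.0,0,0,0,0",
)

```text
clock: 5.15
ee_pos: [0.5469, -0.3297, 0.1533]
orientation: [0.721, 0.693, 0.001, 0.006]
force: [1.2, 0.1, 1.2]
grip_width: 0.0111
grasp_force: 0.0
```

```bash
python3 -c "
from h import *
go(.541,.0056,.15,-80.1)"
```

```text
t 5.15 pos [ 0.5469 -0.3297  0.1533] ydir -2.3 tool shift [ 0.3348 -0.0193  0.0009] F [1.2 0.1 1.2]
turn 1.3579 q7 0.79
```

The fingers hadn't finished closing before the lift, so I'll reopen, check the pose and retry.

Emit:
advance(
  motion="0.093,0,0,0,0 | 0.093,0,0,0,0 | 0.093,0,0,0,0 | 0.093,0,0,0,0 | 0.093,0,0,0,0 | 0.093,0,0,0,0 | 0.093,0,0,0,0 | 0.093,0,0,0,0 | 0.093,0,0,0,0 | 0.093,0,0,0,0",
)

```text
clock: 5.98
ee_pos: [0.5439, -0.3268, 0.1466]
orientation: [0.721, 0.693, -0.0, -0.0]
force: [-0.2, 0.1, -0.1]
grip_width: 0.073
grasp_force: 0.0
```

```bash
python3 - <<'E'
from h import *
p,d=snap('wrist','w2'); f=np.load('/tmp/w2.npz')
vv,uu=np.mgrid[0:400,0:640]
W=world('wrist',d,np.c_[uu.ravel(),vv.ravel()],f['pos'],f['q']).reshape(400,640,3);z=W[:,:,2]
m=(z>.05)&(z<.08)&(d>0)&(abs(W[:,:,0]-.543)<.12)&(abs(W[:,:,1]+.324)<.12)
n,l,st,c=cv2.connectedComponentsWithStats(m.astype(np.uint8))
for i in range(1,n):
    if st[i,4]>300: print(st[i],cv2.minAreaRect((W[l==i][:,:2]*1000).astype(np.float32)),np.median(z[l==i]))
go(.542,-.325,.033,-2.3)
E
```

```text
[ 301  149   27  112 2819] ((541.6312866210938, -325.6911315917969), (108.8384780883789, 24.052377700805664), 87.6758041381836) 0.06335980144122548
t 6.03 pos [ 0.5439 -0.3268  0.1467] ydir -2.29 tool shift [ 0.0017 -0.002   0.1137] F [-0.2 -0.4  0. ]
turn 0.0001 q7 0.79
```

In the tool's units: 0.03 m / 0.75 = 0.04, 0.023 m / 0.75 = 0.0307.

Emit:
advance(
  motion="0.08,0.0016,-0.0027,0.04,0 | 0.08,0,0,0.04,0 | 0.08,0,0,0.04,0 | 0.08,0,0,0.0307,0 | 0.06,0,0,0,0 | 0.0,0,0,0,0 | 0.0,0,0,0,0 | 0.0,0,0,0,0 | 0.0,0,0,0,0 | 0.0,0,0,0,0",
  clamp_n=50,
)

```text
clock: 6.87
ee_pos: [0.5427, -0.326, 0.0352]
orientation: [0.721, 0.693, 0.0, 0.001]
force: [0.1, -0.1, -0.2]
grip_width: 0.0445
grasp_force: 0.0
```

Emit:
advance(
  motion="0.0,0,0,0,0 | 0.0,0,0,0,0 | 0.0,0,0,0,0 | 0.0,0,0,0,0 | 0.0,0,0,0,0 | 0.0,0,0,0,0 | 0.0,0,0,0,0",
)

```text
clock: 7.45
ee_pos: [0.5418, -0.3254, 0.0339]
orientation: [0.721, 0.693, -0.0, -0.0]
force: [-0.4, 0.9, 3.4]
grip_width: 0.0235
grasp_force: 50.0
```

In the tool's units: -0.03 m / 0.75 = -0.04, -0.02 m / 0.75 = -0.0267, 0.123 rad / 4 = 0.0308.

Emit:
advance(
  motion="0.0,0,0,-0.0267,0 | 0.0,0,0,-0.04,0 | 0.0,0,0,-0.04,0 | 0.0,0,0,-0.04,0.0308 | 0.0,0,0,-0.04,0.0308 | 0.0,0,0,-0.0267,0.0308 | 0.0,0,0,0,0.0308 | 0.0,0,0,0,0.0308 | 0.0,0,0,0,0.0308 | 0.0,0,0,0,0.0308",
)

```text
clock: 8.28
ee_pos: [0.5418, -0.3246, 0.1926]
orientation: [0.945, 0.326, -0.0, -0.001]
force: [0.1, 0.5, -2.6]
grip_width: 0.0239
grasp_force: 50.0
```

Emit:
advance(
  motion="0.0,0,0,0,0.0308 | 0.0,0,0,0,0.0308 | 0.0,0,0,0,0.0308 | 0.0,0,0,0,0.0308 | 0.0,0,0,0,0.0013 | 0.0,0,0,0,0 | 0.0,0,0,0,0",
)

```text
clock: 8.87
ee_pos: [0.5419, -0.3251, 0.193]
orientation: [0.996, 0.088, -0.0, -0.0]
force: [-0.7, -1.2, -3.1]
grip_width: 0.0236
grasp_force: 50.0
```

```bash
python3 -c "
from h import *
go(.5255,.0943,.19,-80.1)"
```

```text
t 8.87 pos [ 0.5419 -0.3251  0.193 ] ydir -79.93 tool shift [ 0.0572 -0.4158  0.0033] F [-0.7 -1.2 -3.1]
turn 0.0029 q7 -0.36
```

In the tool's units: -0.0378 m / 0.75 = -0.0504, 0.0052 m / 0.75 = 0.0069.

Emit:
advance(
  motion="0.0,0.0069,-0.0504,0,0 | 0.0,0.0069,-0.0504,0,0 | 0.0,0.0069,-0.0504,0,0 | 0.0,0.0069,-0.0504,0,0 | 0.0,0.0069,-0.0504,0,0 | 0.0,0.0069,-0.0504,0,0 | 0.0,0.0069,-0.0504,0,0 | 0.0,0.0069,-0.0504,0,0 | 0.0,0.0069,-0.0504,0,0 | 0.0,0.0069,-0.0504,0,0",
)

```text
clock: 9.7
ee_pos: [0.5279, 0.0578, 0.1939]
orientation: [0.996, 0.087, 0.0, -0.0]
force: [0.7, 0.0, -3.8]
grip_width: 0.0235
grasp_force: 50.0
```

Emit:
advance(
  motion="0.0,0.0069,-0.0504,0,0 | 0.0,0,0,0,0 | 0.0,0,0,0.04,0 | 0.0,0,0,0.04,0 | 0.0,0,0,0.04,0 | 0.0,0,0,0,0 | 0.0,0,0,0,0",
)

```text
clock: 10.28
ee_pos: [0.5261, 0.0938, 0.1031]
orientation: [0.996, 0.087, -0.001, 0.0]
force: [0.5, -0.7, -3.6]
grip_width: 0.0239
grasp_force: 50.0
```

```bash
python3 -c "
from h import *
go(.5255,.0943,.0854,-80.1)
p,d=snap('scene','s1'); cv2.imwrite('pics/s1c.png',cv2.resize(p[80:280,170:420],None,fx=3,fy=3)[:,:,::-1])"
```

```text
t 10.28 pos [0.5261 0.0938 0.1031] ydir -80.05 tool shift [-0.0004 -0.0006  0.0177] F [ 0.5 -0.7 -3.6]
turn 0.0009 q7 -0.87
```

View pics/s1c.png

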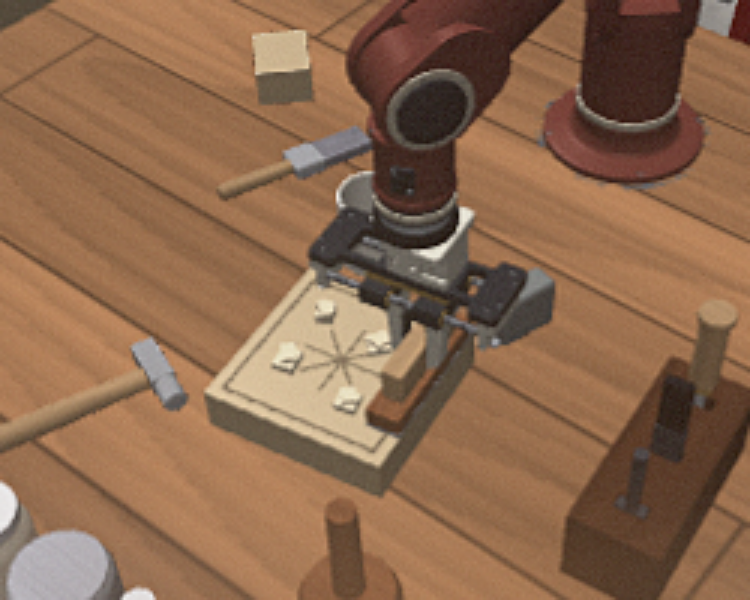

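The crop shows the scraper level at (420,380), behind all four chips. Next I lower it and sweep.

In the tool's units: 0.008 m / 0.75 = 0.0107, 0.0015 m / 0.75 = 0.002.

Emit:
advance(
  motion="0.0,0,0,0.0107,0 | 0.0,0,0,0.0107,0 | 0.0,0,0,0.002,0 | 0.0,0,0,0,0 | 0.0,0,0,0,0",
)

```text
clock: 10.75
ee_pos: [0.527, 0.094, 0.0864]
orientation: [0.996, 0.086, 0.0, -0.0]
force: [1.0, -0.5, -3.4]
grip_width: 0.0238
grasp_force: 50.0
```

Emit:
advance(
  motion="0.0,0,0.0133,0,0 | 0.0,0,0.016,0,0 | 0.0,0,0.016,0,0 | 0.0,0,0.016,0,0 | 0.0,0,0.016,0,0 | 0.0,0,0.016,0,0 | 0.0,0,0.016,0,0 | 0.0,0,0.016,0,0 | 0.0,0,0.016,0,0",
)

```text
clock: 11.5
ee_pos: [0.5452, -0.0117, 0.0861]
orientation: [0.996, 0.086, -0.0, -0.0]
force: [0.6, -0.1, -2.4]
grip_width: 0.0236
grasp_force: 50.0
```

Emit:
advance(
  motion="0.0,0,0.016,0,0 | 0.0,0,0.016,0,0 | 0.0,0,0.016,0,0 | 0.0,0,0.016,0,0 | 0.0,0,0.016,0,0 | 0.0,0,0.016,0,0 | 0.0,0,0.016,0,0 | 0.0,0,0.016,0,0 | 0.0,0,0,0,0 | 0.0,0,0,0,0",
)

```text
clock: 12.33
ee_pos: [0.5615, -0.1061, 0.0862]
orientation: [0.996, 0.085, -0.0, 0.0]
force: [0.8, 0.3, -3.0]
grip_width: 0.0237
grasp_force: 50.0
```

```bash
python3 -c "
from h import *
go(.5603,-.1047,.0854,-80.1)"
```

```text
t 12.33 pos [ 0.5615 -0.1061  0.0862] ydir -80.2 tool shift [-0.0009 -0.0015  0.0008] F [ 0.8  0.3 -3. ]
turn -0.0017 q7 -0.55
```

Emit:
advance(
  motion="0.0,0,0,-0.04,0 | 0.0,0,0,-0.04,0 | 0.0,0,0.048,-0.0267,0 | 0.0,0,0.048,0,0 | 0.0,0,0.048,0,0 | 0.0,0,0.048,0,0 | 0.0,0,0.048,0,0 | 0.0,0,0.048,0,0 | 0.0,0,0,0,0",
)

```text
clock: 13.08
ee_pos: [0.5961, -0.3271, 0.1663]
orientation: [0.997, 0.082, -0.001, 0.004]
force: [-1.6, -2.0, -3.0]
grip_width: 0.0236
grasp_force: 50.0
```

```bash
python3 -c "
from h import *
go(.542,-.325,.1,-2.3)
p,d=snap('top','t2'); cv2.imwrite('pics/t2c.png',cv2.resize(p[130:300,290:480],None,fx=3.5,fy=3.5)[:,:,::-1])"
```

```text
t 13.08 pos [ 0.5961 -0.3271  0.1663] ydir -80.6 tool shift [-0.0528 -0.0115  0.0664] F [-1.6 -2.  -3. ]
turn -1.3665 q7 -0.43
```

View pics/t2c.png

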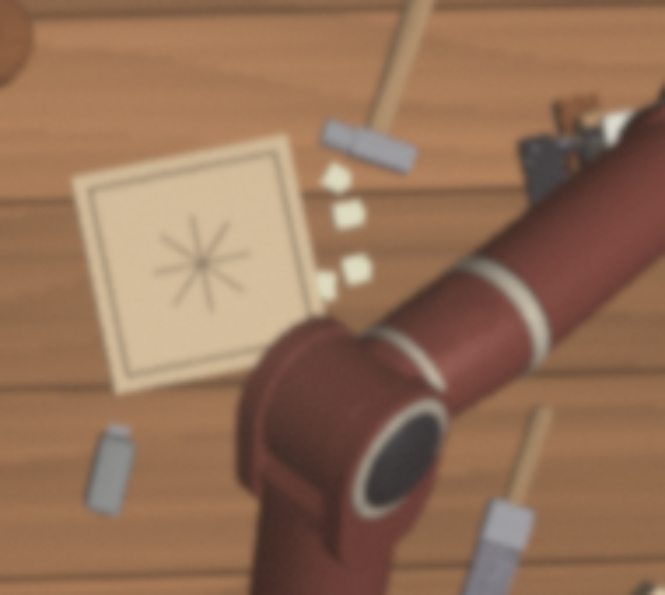

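All four chips are off the slab, beside its right edge at crop (337,178), (348,213), (357,269) and (326,285). I'll check the heights later. Next I return the scraper.

In the tool's units: -0.027 m / 0.75 = -0.036, -0.005 m / 0.75 = -0.0067, -0.124 rad / 4 = -0.031.

Emit:
advance(
  motion="0.0,-0.036,-0.0067,0,0 | 0.0,-0.036,-0.0067,0,0 | 0.0,0,0,0,-0.031 | 0.0,0,0,0,-0.031 | 0.0,0,0,0,-0.031 | 0.0,0,0,0,-0.031 | 0.0,0,0,0,-0.031 | 0.0,0,0,0,-0.031 | 0.0,0,0,0,-0.031 | 0.0,0,0,0,-0.031",
)

```text
clock: 13.97
ee_pos: [0.5442, -0.3144, 0.1658]
orientation: [0.833, 0.554, 0.0, -0.001]
force: [0.3, 0.3, -4.0]
grip_width: 0.0237
grasp_force: 50.0
```

Emit:
advance(
  motion="0.0,0,0,0.0267,-0.031 | 0.0,0,0,0.0267,-0.031 | 0.0,0,0,0.0267,-0.031 | 0.0,0,0,0,0 | 0.0,0,0,0,0 | 0.0,0,0,0,0",
)

```text
clock: 14.47
ee_pos: [0.5446, -0.3167, 0.1072]
orientation: [0.72, 0.694, 0.0, 0.001]
force: [-0.1, -0.5, -2.1]
grip_width: 0.0236
grasp_force: 50.0
```

```bash
python3 -c "
from h import *
go(.542,-.325,.0345,-2.3)"
```

```text
t 14.47 pos [ 0.5446 -0.3167  0.1072] ydir -2.03 tool shift [-0.0083 -0.0024  0.0727] F [-0.1 -0.5 -2.1]
turn 0.0047 q7 0.8
```

In the tool's units: 0.025 m / 0.75 = 0.0333, 0.015 m / 0.75 = 0.02.

Emit:
advance(
  motion="0.0,-0.0107,-0.0032,0.0333,0 | 0.0,0,0,0.0333,0 | 0.0,0,0,0.02,0 | 0.0,0,0,0.0067,0 | 0.0,0,0,0.0033,0 | 0.0,0,0,0,0 | 0.0,0,0,0,0 | 0.0,0,0,0,0",
)

```text
clock: 15.13
ee_pos: [0.5422, -0.3258, 0.0353]
orientation: [0.719, 0.695, 0.0, 0.002]
force: [0.2, 0.3, -3.0]
grip_width: 0.0236
grasp_force: 50.0
```

Emit:
advance(
  motion="0.06,0,0,0,0 | 0.06,0,0,0,0 | 0.06,0,0,0,0 | 0.06,0,0,0,0 | 0.06,0,0,0,0 | 0.06,0,0,0,0 | 0.06,0,0,0,0 | 0.06,0,0,0,0 | 0.06,0,0,0,0 | 0.06,0,0,0,0",
)

```text
clock: 15.97
ee_pos: [0.5411, -0.3251, 0.0336]
orientation: [0.719, 0.695, -0.0, -0.0]
force: [-0.2, 0.1, 0.0]
grip_width: 0.06
grasp_force: 0.0
```

```bash
python3 -c "
from h import *
go(.542,-.325,.0345,-2.3)"
```

```text
t 15.97 pos [ 0.5411 -0.3251  0.0336] ydir -1.95 tool shift [ 0.0002  0.0009 -0.0009] F [-0.2  0.1  0. ]
turn 0.0062 q7 0.85
```

In the tool's units: -0.04 m / 0.75 = -0.0533, -0.03 m / 0.75 = -0.04, -0.104 rad / 4 = -0.026.

Emit:
advance(
  motion="0.06,0,0,-0.04,0 | 0.06,0,0,-0.0533,0 | 0.06,0,0,-0.0533,0 | 0.06,0,0,-0.0533,0 | 0.06,0,0,-0.0533,0 | 0.06,0,0,-0.0533,0 | 0.06,0,0,-0.0533,0 | 0.06,0.04,0,-0.0267,-0.026 | 0.06,0.04,0,-0.0267,-0.026 | 0.06,0,0,0,0",
)

```text
clock: 16.8
ee_pos: [0.5433, -0.2597, 0.3488]
orientation: [0.638, 0.77, 0.004, 0.003]
force: [0.2, 1.2, -0.3]
grip_width: 0.0602
grasp_force: 0.0
```

```bash
python3 -c "
from h import *
go(.46,0,.36,9.9);go(.4,.3275,.36,9.9)"
```

```text
t 16.8 pos [ 0.5433 -0.2597  0.3488] ydir 10.65 tool shift [ 0.2707 -0.0338 -0.0115] F [ 0.2  1.2 -0.3]
turn 0.013 q7 0.8
t 16.8 pos [ 0.5433 -0.2597  0.3488] ydir 10.65 tool shift [ 0.6036 -0.0322 -0.0114] F [ 0.2  1.2 -0.3]
turn 0.013 q7 0.8
```

In the tool's units: 0.04 m / 0.75 = 0.0533, -0.002 m / 0.75 = -0.0027, 0.013 rad / 4 = 0.0033.

Emit:
advance(
  motion="0.06,0.0533,-0.0027,0,0.0033 | 0.06,0.0533,-0.0027,0,0 | 0.06,0.0533,-0.0027,0,0 | 0.06,0.0533,-0.0027,0,0 | 0.06,0.0533,-0.0027,0,0 | 0.06,0.0533,-0.0027,0,0 | 0.06,0.0533,-0.0027,0,0 | 0.06,0.0533,-0.0027,0,0 | 0.06,0.0533,-0.0027,0,0 | 0.06,0.0533,-0.0027,0,0",
)

```text
clock: 17.63
ee_pos: [0.4547, 0.1277, 0.3436]
orientation: [0.648, 0.761, 0.0, -0.0]
force: [1.2, -0.2, 0.4]
grip_width: 0.0599
grasp_force: 0.0
```

Emit:
advance(
  motion="0.06,0.0533,-0.0027,0,0 | 0.06,0.0533,-0.0027,0,0 | 0.06,0.0533,-0.0027,0,0 | 0.06,0.0533,-0.0027,0,0 | 0.06,0.0533,-0.0027,0,0 | 0.06,0,0,0,0 | 0.06,0,0,0,0",
)

```text
clock: 18.22
ee_pos: [0.4122, 0.3245, 0.3426]
orientation: [0.646, 0.763, -0.001, -0.0]
force: [-0.4, -0.6, -0.5]
grip_width: 0.0603
grasp_force: 0.0
```

```bash
python3 - <<'E'
from h import *
go(.4,.3275,.15,9.9)
p,d=snap('wrist','w3'); f=np.load('/tmp/w3.npz')
vv,uu=np.mgrid[0:400,0:640]
W=world('wrist',d,np.c_[uu.ravel(),vv.ravel()],f['pos'],f['q']).reshape(400,640,3);z=W[:,:,2]
m=(z>.195)&(z<.225)&(d>0)&(abs(W[:,:,0]-.40)<.06)&(abs(W[:,:,1]-.327)<.06)
n,l,st,c=cv2.connectedComponentsWithStats(m.astype(np.uint8))
for i in range(1,n):
    if st[i,4]>100: print(st[i],cv2.minEnclosingCircle((W[l==i][:,:2]*1000).astype(np.float32)),W[l==i].mean(0),np.median(z[l==i]))
p,d=snap('top','t3')
uv=np.c_[uu.ravel(),vv.ravel()];W=world('top',d,uv).reshape(400,640,3);z=W[:,:,2]
cv2.imwrite('pics/t3c.png',cv2.resize(p[130:300,290:480],None,fx=3.5,fy=3.5)[:,:,::-1])
h=cv2.cvtColor(p,cv2.COLOR_RGB2HSV);m=(h[:,:,2]>205)&(h[:,:,1]<60);m[:,:375]=0;m[:175]=0;m[220:]=0;m[:,405:]=0
n,l,st,c=cv2.connectedComponentsWithStats(m.astype(np.uint8))
for i in range(1,n):
    if st[i,4]>10: print('chip',c[i]+0,st[i,4],np.median(W[l==i],0),z[l==i].max())
E
```

```text
t 18.22 pos [0.4122 0.3245 0.3426] ydir 9.54 tool shift [ 0.0052 -0.0112  0.1926] F [-0.4 -0.6 -0.5]
turn -0.0063 q7 -0.44
[291 175  31  31 737] ((398.7652282714844, 327.2270812988281), 17.434850692749023) [0.39871288 0.32854901 0.20790563] 0.20820831274325083
chip [386.11111111 180.33333333] 27 [ 0.62103216 -0.12689238  0.01286675] 0.021436442033017426
chip [389.27272727 190.72727273] 33 [ 0.58561216 -0.13474107  0.01447011] 0.02275148253618041
chip [391.5 206.5] 32 [ 0.53470026 -0.14118219  0.0127845 ] 0.0205515200754299
chip [382.20833333 211.        ] 24 [ 0.52077736 -0.10999698  0.01817829] 0.054496793581723574
```

View pics/t3c.png

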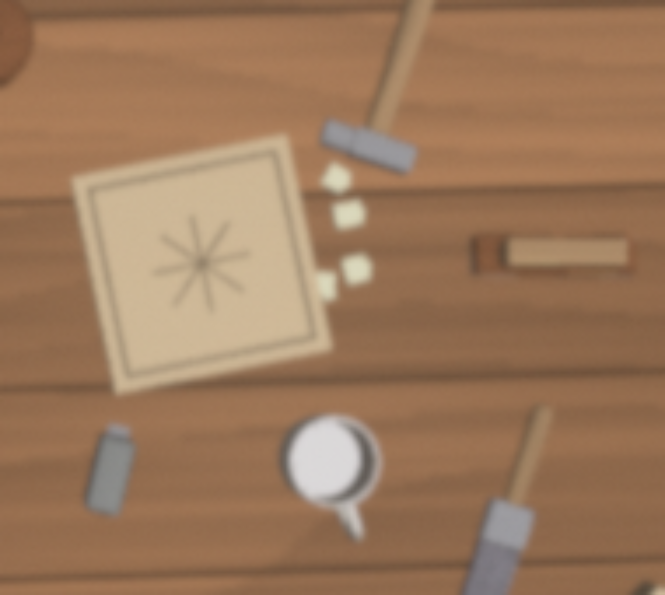

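The crop shows all four chips on the bench (heights 13–18 mm), the slab clear at (200,260) and the scraper upright at (560,252). Now the chisel.

In the tool's units: 0.03 m / 0.75 = 0.04, 0.02 m / 0.75 = 0.0267, -0.006 rad / 4 = -0.0015.

Emit:
advance(
  motion="0.06,0.006,-0.0167,0,-0.0015 | 0.06,0,0,0.04,0 | 0.06,0,0,0.04,0 | 0.06,0,0,0.0267,0 | 0.06,0,0,0,0 | 0.06,0,0,0,0",
)

```text
clock: 18.82
ee_pos: [0.4002, 0.3233, 0.2637]
orientation: [0.646, 0.763, -0.001, -0.0]
force: [0.5, -0.5, 1.0]
grip_width: 0.0601
grasp_force: 0.0
```

```bash
python3 -c "
from h import *
go(.3988,.3275,.15,9.9)"
```

```text
t 18.82 pos [0.4002 0.3233 0.2637] ydir 9.47 tool shift [ 0.0044 -0.0006  0.1137] F [ 0.5 -0.5  1. ]
turn -0.0076 q7 -0.44
```

In the tool's units: 0.03 m / 0.75 = 0.04, 0.02 m / 0.75 = 0.0267.

Emit:
advance(
  motion="0.06,0.0059,-0.0008,0.0267,0 | 0.06,0,0,0.04,0 | 0.06,0,0,0.04,0 | 0.06,0,0,0.0267,0 | 0.06,0,0,0.018,0 | 0.0,0,0,0,0 | 0.0,0,0,0,0 | 0.0,0,0,0,0 | 0.0,0,0,0,0",
  clamp_n=25,
)

```text
clock: 19.57
ee_pos: [0.4005, 0.3295, 0.1521]
orientation: [0.646, 0.764, 0.002, 0.0]
force: [0.7, -0.1, 0.0]
grip_width: 0.0373
grasp_force: 0.0
```

Emit:
advance(
  motion="0.0,0,0,0,0 | 0.0,0,0,0,0 | 0.0,0,0,0,0 | 0.0,0,0,0,0 | 0.0,0,0,0,0 | 0.0,0,0,0,0",
)

```text
clock: 20.07
ee_pos: [0.4004, 0.3296, 0.1518]
orientation: [0.646, 0.764, 0.002, 0.0]
force: [-0.4, -0.0, 6.4]
grip_width: 0.0345
grasp_force: 25.0
```

```bash
python3 -c "
from h import *
go(.3988,.3275,.15,9.9)"
```

```text
t 20.07 pos [0.4004 0.3296 0.1518] ydir 9.57 tool shift [-0.0019 -0.0019  0.0018] F [-0.4 -0.   6.4]
turn -0.0057 q7 -0.4
```

```bash
python3 -c "
from h import *
p,d=snap('wrist','w4');q,d=snap('scene','s4')
a=cv2.resize(q[130:290,320:480],(480,480),interpolation=2)
b=cv2.resize(p[100:400,200:440],(384,480))
cv2.imwrite('pics/s4c.png',np.hstack([a,b])[:,:,::-1][:, :800])"
```

```text
(no output)
```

View pics/s4c.png

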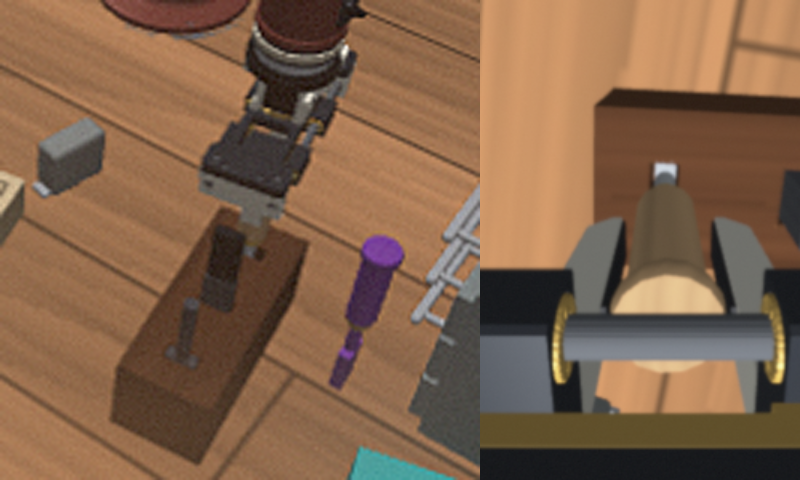

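The scene crop shows the gripper on the correct chisel, clear of the rasp and the purple chisel. The wrist crop shows the fingers stopped on the knob's rim at (665,310), with a gap to the handle. I'll reopen and grip lower.

The manual's scale: shifts go in shares of 0.75 m and turns go in shares of 4 rad. Converting my numbers, 0.004 m / 0.75 = 0.0053, 0.003 m / 0.75 = 0.004.

Emit:
advance(
  motion="0.055,0,0,0,0 | 0.055,0,0,0,0 | 0.055,0,0,0,0 | 0.055,0,0,0,0 | 0.055,0,0,0,0 | 0.055,0,0,0.0053,0 | 0.055,0,0,0.0053,0 | 0.055,0,0,0.004,0 | 0.055,0,0,0,0 | 0.055,0,0,0,0",
)

```text
clock: 21.0
ee_pos: [0.3991, 0.3286, 0.1387]
orientation: [0.646, 0.764, -0.0, -0.0]
force: [-0.0, -0.3, 0.2]
grip_width: 0.0552
grasp_force: 0.0
```

Emit:
advance(
  motion="0.0,0,0,0,0 | 0.0,0,0,0,0 | 0.0,0,0,0,0 | 0.0,0,0,0,0 | 0.0,0,0,0,0 | 0.0,0,0,0,0 | 0.0,0,0,0,0 | 0.0,0,0,0,0",
  clamp_n=10,
)

```text
clock: 21.67
ee_pos: [0.3994, 0.3288, 0.1393]
orientation: [0.646, 0.764, 0.0, 0.0]
force: [0.1, -0.6, 1.0]
grip_width: 0.0342
grasp_force: 10.0
```

```bash
python3 -c "
from h import *
go(.3988,.3275,.138,9.9)"
```

```text
t 21.67 pos [0.3994 0.3288 0.1393] ydir 9.57 tool shift [-0.0012 -0.0008  0.0013] F [ 0.1 -0.6  1. ]
turn -0.0057 q7 -0.39
```

The fingers are flat up past the knob, so with the chisel upright only the knob can be gripped. Plan:
1. Draw the chisel out by the knob.
2. Pivot it against the slab's edge and lay it on the slab.
3. Regrip the handle and pivot to 45° with the edge resting on the stone.

In the tool's units: -0.015 m / 0.75 = -0.02, -0.001 m / 0.75 = -0.0013.

Emit:
advance(
  motion="0.05,0,0,0,0 | 0.05,0,0,0,0 | 0.05,0,0,0,0 | 0.05,-0.0013,0,-0.02,0 | 0.05,0,0,-0.02,0 | 0.05,0,0,-0.02,0 | 0.05,0,0,0,0 | 0.05,0,0,0,0 | 0.0,0,0,0,0 | 0.0,0,0,0,0",
  clamp_n=25,
)

```text
clock: 22.5
ee_pos: [0.3988, 0.3273, 0.1831]
orientation: [0.646, 0.764, -0.001, -0.0]
force: [-0.6, 0.8, 0.2]
grip_width: 0.0411
grasp_force: 0.0
```

Emit:
advance(
  motion="0.0,0,0,0,0 | 0.0,0,0,0,0 | 0.0,0,0,0,0 | 0.0,0,0,0,0 | 0.0,0,0,0,0 | 0.0,0,0,-0.0133,0 | 0.0,0,0,-0.0133,0 | 0.0,0,0,-0.02,0 | 0.0,0,0,-0.02,0 | 0.0,0,0,0,0",
)

```text
clock: 23.33
ee_pos: [0.4003, 0.3288, 0.2377]
orientation: [0.646, 0.764, 0.003, -0.0]
force: [-1.1, 0.9, -1.5]
grip_width: 0.0344
grasp_force: 25.0
```

```bash
python3 -c "
from h import *
go(.3988,.3275,.30,9.9)"
```

```text
t 23.33 pos [0.4003 0.3288 0.2377] ydir 9.56 tool shift [-0.0008 -0.0015 -0.0623] F [-1.1  0.9 -1.5]
turn -0.0059 q7 -0.43
```

In the tool's units: -0.03 m / 0.75 = -0.04, -0.025 m / 0.75 = -0.0333.

Emit:
advance(
  motion="0.0,0,0,-0.0333,0 | 0.0,0,0,-0.0333,0 | 0.0,0,0,-0.0293,0 | 0.0,-0.04,0,0,0 | 0.0,-0.04,0,0,0 | 0.0,-0.04,0.0133,0,0 | 0.0,-0.0267,0.0267,0,0 | 0.0,-0.0267,0.0267,0,0 | 0.0,-0.0267,0.0267,0,0 | 0.0,-0.0133,0.0133,0,0",
)

```text
clock: 24.17
ee_pos: [0.5077, 0.1797, 0.3063]
orientation: [0.647, 0.762, 0.0, 0.002]
force: [0.5, 0.2, -1.5]
grip_width: 0.0343
grasp_force: 25.0
```

Emit:
advance(
  motion="0.0,0,0,0,0 | 0.0,0,0,0,0 | 0.0,0,0,0,0",
)

```text
clock: 24.42
ee_pos: [0.504, 0.1843, 0.3059]
orientation: [0.645, 0.764, -0.0, -0.001]
force: [0.7, 0.4, -2.5]
grip_width: 0.0345
grasp_force: 25.0
```

```bash
python3 -c "
from h import *
go(.5178,.1386,.20,9.9)
q,d=snap('scene','s5')
cv2.imwrite('pics/s5c.png',cv2.resize(q[60:280,220:480],None,fx=2.6,fy=2.6)[:,:,::-1])"
```

```text
t 24.42 pos [0.504  0.1843 0.3059] ydir 9.65 tool shift [-0.0475  0.0061  0.1058] F [ 0.7  0.4 -2.5]
turn -0.0043 q7 -0.09
```

View pics/s5c.png

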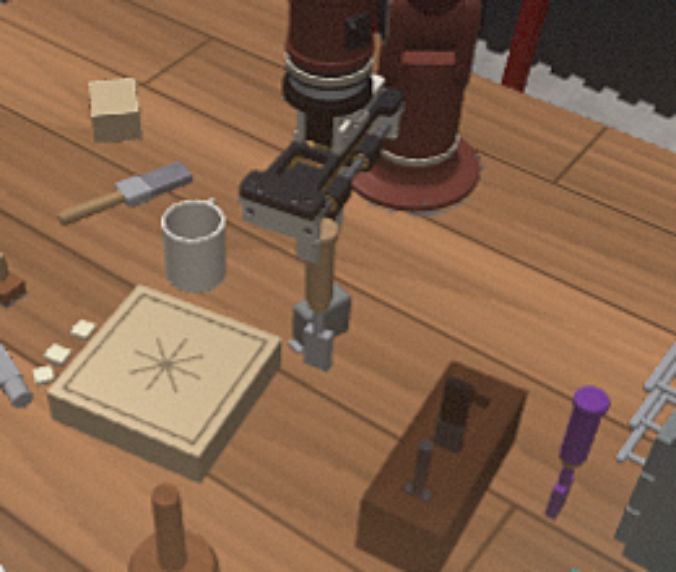

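The crop shows the chisel hanging vertically from the knob at (320,290), with the slab clear and the other tools in place. Next I lower it beside the slab and pivot it on the edge.

In the tool's units: -0.0275 m / 0.75 = -0.0367, -0.02 m / 0.75 = -0.0267.

Emit:
advance(
  motion="0.0,-0.0267,0.008,0.0267,0 | 0.0,-0.0367,0,0.0267,0 | 0.0,0,0,0.0333,0 | 0.0,0,0,0.0333,0 | 0.0,0,0,0.0293,0 | 0.0,0,0,0,0 | 0.0,0,0,0,0",
)

```text
clock: 25.05
ee_pos: [0.5177, 0.1386, 0.1938]
orientation: [0.645, 0.764, -0.001, -0.001]
force: [0.0, -0.3, -1.8]
grip_width: 0.0343
grasp_force: 25.0
```

Emit:
advance(
  motion="0.0,0,0,0,0 | 0.0,-0.0133,0,0,0 | 0.0,-0.0133,0,0,0 | 0.0,-0.0133,0,0,0 | 0.0,-0.0133,0,0,0 | 0.0,-0.0133,0,0,0 | 0.0,-0.0133,0,0,0",
  clamp_n=8,
)

```text
clock: 25.63
ee_pos: [0.529, 0.0768, 0.1944]
orientation: [0.646, 0.763, 0.0, 0.0]
force: [0.9, 1.1, -2.3]
grip_width: 0.0348
grasp_force: 8.0
```

```bash
python3 -c "
from h import *
go(.5178,.1386,.20,9.9)
q,d=snap('scene','s6')
cv2.imwrite('pics/s6c.png',cv2.resize(q[100:260,240:420],None,fx=2.6,fy=2.6)[:,:,::-1])"
```

```text
t 25.63 pos [0.529  0.0768 0.1944] ydir 9.51 tool shift [ 0.0628 -0.0008 -0.0056] F [ 0.9  1.1 -2.3]
turn -0.0068 q7 0.17
```

```bash
cat >> h.py <<'E'
def tilt(name='scene',zlo=.058,dz=-.004):
    """chisel axis in slab frame (e1,e2,z) from a depth view; prints bins of e2 vs z below the TCP"""
    s=env.sense();d=env.read_camera(name)[1];vv,uu=np.mgrid[0:400,0:640]
    W=world(name,d,np.c_[uu.ravel(),vv.ravel()],s['ee_pos'],s['orientation']); W=W[d.ravel()>0]
    a=np.radians(9.9);M=np.array([[np.cos(a),np.sin(a),0],[-np.sin(a),np.cos(a),0],[0,0,1]])
    L=(W-[.541,.0056,0])@M.T; g=M@(s['ee_pos']-[.541,.0056,0]); print('tcp slab',g.round(4),'w',s['grip_width'],'F',s['force'].round(1))
    k=(abs(L[:,0]-g[0])<.022)&(L[:,2]>zlo)&(L[:,2]<g[2]+dz)&(abs(L[:,1]-g[1])<.19); L=L[k]
    for z in np.arange(zlo,g[2]+dz,.01):
        q=L[(L[:,2]>=z)&(L[:,2]<z+.01)]
        if len(q)>3: print(round(z+.005,3),len(q),'e1',np.median(q[:,0]).round(4),'e2',np.percentile(q[:,1],[5,50,95]).round(4))
    vx,vy,x0,y0=cv2.fitLine(L[:,1:].astype(np.float32),cv2.DIST_HUBER,0,.005,.005).ravel()
    print('slant from vertical',np.degrees(np.arctan2(abs(vx),abs(vy))).round(1),'through e2,z',x0.round(4),y0.round(4))
E
python3 -c "
from h import *
tilt('scene',.035)"
```

```text
tcp slab [0.0002 0.0693 0.1944] w 0.03483186148998584 F [-0.4 -1.7 -2.4]
0.04 17 e1 0.0085 e2 [0.0784 0.0995 0.1212]
0.05 668 e1 0.0024 e2 [-0.0923  0.0023  0.0952]
0.06 61 e1 0.0067 e2 [-0.0698  0.0837  0.1249]
0.07 20 e1 0.0071 e2 [0.0959 0.1099 0.1228]
0.08 29 e1 0.0076 e2 [0.0908 0.111  0.1214]
0.09 32 e1 0.0054 e2 [0.0956 0.1077 0.1178]
0.1 8 e1 0.0046 e2 [0.0987 0.1035 0.1055]
0.11 13 e1 0.0064 e2 [0.0946 0.0995 0.1041]
0.12 8 e1 0.0054 e2 [0.09   0.0991 0.1026]
0.13 17 e1 0.01 e2 [0.0889 0.0994 0.103 ]
0.14 27 e1 0.0116 e2 [0.0826 0.0974 0.1032]
0.15 29 e1 0.0129 e2 [0.0806 0.0946 0.1001]
0.16 30 e1 0.0122 e2 [0.0769 0.0927 0.0983]
0.17 31 e1 0.0109 e2 [0.0762 0.0913 0.0953]
0.18 31 e1 0.0115 e2 [0.0727 0.0865 0.092 ]
0.19 13 e1 0.0105 e2 [0.0781 0.0856 0.0906]
slant from vertical 86.2 through e2,z 0.0315 0.0554
```

In the tool's units: -0.01 m / 0.75 = -0.0133, -0.0097 m / 0.75 = -0.0129.

Emit:
advance(
  motion="0.0,-0.0133,0,0.004,0 | 0.0,-0.0133,0,0.0053,0 | 0.0,-0.0133,0,0.0067,0 | 0.0,-0.0133,0,0.0067,0 | 0.0,-0.0133,0,0.008,0 | 0.0,-0.0129,0,0.0093,0 | 0.0,-0.0129,0,0.0107,0 | 0.0,-0.0129,0,0.012,0 | 0.0,-0.0129,0,0.0133,0 | 0.0,0,0,0,0",
)

```text
clock: 26.57
ee_pos: [0.5425, -0.0124, 0.135]
orientation: [0.647, 0.762, -0.002, -0.001]
force: [-0.6, -0.3, -0.3]
grip_width: 0.0346
grasp_force: 8.0
```

```bash
python3 -c "
from h import *
tilt('scene',.062)"
```

```text
tcp slab [-0.0016 -0.018   0.135 ] w 0.034555917020129494 F [-0.6 -0.3 -0.3]
0.067 44 e1 0.0059 e2 [0.0841 0.1161 0.1269]
0.077 42 e1 0.0035 e2 [0.0862 0.105  0.1151]
0.087 34 e1 0.0045 e2 [0.0702 0.0853 0.1019]
0.097 26 e1 0.0049 e2 [0.0545 0.067  0.0773]
0.107 30 e1 0.0082 e2 [0.0398 0.0568 0.0635]
0.117 47 e1 0.0082 e2 [0.0314 0.0487 0.0583]
0.127 54 e1 0.0095 e2 [0.0109 0.0365 0.0468]
slant from vertical 56.0 through e2,z 0.0747 0.0975
```

In the tool's units: -0.03 m / 0.75 = -0.04, -0.01 m / 0.75 = -0.0133.

Emit:
advance(
  motion="0.0,0,0,0,0 | 0.0,0,0,0,0 | 0.0,0,0,-0.0133,0 | 0.0,0,0,-0.04,0 | 0.0,0,0,-0.04,0 | 0.0,0,0,-0.04,0 | 0.0,0,0,0,0 | 0.0,0,0,0,0 | 0.0,0,0,0,0",
  clamp_n=60,
)

```text
clock: 27.37
ee_pos: [0.5428, -0.0088, 0.237]
orientation: [0.645, 0.764, -0.0, -0.0]
force: [-0.7, -0.4, -1.9]
grip_width: 0.0337
grasp_force: 60.0
```

```bash
python3 -c "
from h import *
tilt('scene',.07)"
```

```text
tcp slab [-0.0007 -0.0145  0.237 ] w 0.033696765666044994 F [-0.7 -0.4 -1.9]
0.145 19 e1 0.0072 e2 [0.1001 0.1169 0.1266]
0.155 46 e1 0.0066 e2 [0.0925 0.1206 0.1347]
0.165 46 e1 0.0068 e2 [0.0872 0.1159 0.1278]
0.175 42 e1 0.0057 e2 [0.087  0.1068 0.1162]
0.185 42 e1 0.0047 e2 [0.0742 0.0874 0.1055]
0.195 26 e1 0.0052 e2 [0.0608 0.0696 0.0773]
0.205 35 e1 0.0109 e2 [0.0405 0.0584 0.064 ]
0.215 55 e1 0.0103 e2 [0.0307 0.0505 0.0588]
0.225 57 e1 0.009 e2 [0.0211 0.041  0.0518]
0.235 19 e1 0.0112 e2 [0.0112 0.0325 0.0413]
slant from vertical 51.0 through e2,z 0.078 0.1908
```

The knob grip holds steadily at about 51°. I'll bring it over the slab and let the edge rest on the stone with a soft grip. Then I raise the hand until the slant is 45° and tighten.

In the tool's units: -0.025 m / 0.75 = -0.0333, 0.02 m / 0.75 = 0.0267.

Emit:
advance(
  motion="0.0,-0.0333,0,0,0 | 0.0,-0.0333,0,0,0 | 0.0,-0.0333,0,0,0 | 0.0,-0.0333,0,0,0 | 0.0,0,0,0.0333,0 | 0.0,0,0,0.0333,0 | 0.0,0,0,0.0267,0 | 0.0,0,0,0.0187,0 | 0.0,0,0,0,0 | 0.0,0,0,0,0",
)

```text
clock: 28.25
ee_pos: [0.5589, -0.1072, 0.1516]
orientation: [0.646, 0.764, -0.001, -0.002]
force: [-0.1, 1.0, -1.4]
grip_width: 0.0338
grasp_force: 60.0
```

```bash
python3 -c "
from h import *
tilt('scene',.065)"
```

```text
tcp slab [-0.0018 -0.1142  0.1516] w 0.03384098122112941 F [-0.1  1.  -1.4]
0.07 28 e1 0.0058 e2 [-0.0035  0.0201  0.0365]
0.08 48 e1 0.0044 e2 [-0.0118  0.0227  0.0379]
0.09 38 e1 0.0042 e2 [-0.0129  0.0135  0.0266]
0.1 42 e1 0.0031 e2 [-0.0184 -0.0053  0.0106]
0.11 23 e1 0.0023 e2 [-0.0351 -0.0245 -0.0194]
0.12 27 e1 0.007 e2 [-0.0601 -0.0368 -0.031 ]
0.13 44 e1 0.0084 e2 [-0.0657 -0.0439 -0.0352]
0.14 54 e1 0.0083 e2 [-0.0765 -0.0548 -0.0451]
0.15 16 e1 0.0062 e2 [-0.0817 -0.0616 -0.0566]
slant from vertical 53.3 through e2,z -0.0196 0.1088
```

In the tool's units: 0.003 m / 0.75 = 0.004, 0.002 m / 0.75 = 0.0027.

Emit:
advance(
  motion="0.0,0,0,0,0 | 0.0,0,0,0,0 | 0.0,0,0,0.004,0 | 0.0,0,0,0.0027,0 | 0.0,0,0,0,0 | 0.0,0,0,0,0 | 0.0,0,0,0,0",
  clamp_n=4,
)

```text
clock: 28.88
ee_pos: [0.5604, -0.1081, 0.1484]
orientation: [0.646, 0.764, 0.0, 0.0]
force: [-0.3, -0.5, -0.6]
grip_width: 0.0349
grasp_force: 4.0
```

```bash
python3 -c "
from h import *
tilt('scene',.055)"
```

```text
tcp slab [-0.0004 -0.1153  0.1484] w 0.0348587335400588 F [-0.3 -0.5 -0.6]
0.06 39 e1 0.0074 e2 [-0.0867  0.0078  0.0704]
0.07 21 e1 0.0074 e2 [0.0009 0.0183 0.0368]
0.08 52 e1 0.0063 e2 [-0.0067  0.0248  0.0395]
0.09 39 e1 0.0051 e2 [-0.0106  0.0133  0.0236]
0.1 41 e1 0.0046 e2 [-0.0217 -0.0049  0.0095]
0.11 26 e1 0.0044 e2 [-0.0406 -0.0276 -0.0174]
0.12 30 e1 0.0092 e2 [-0.0604 -0.0399 -0.0338]
0.13 47 e1 0.0108 e2 [-0.0688 -0.0479 -0.038 ]
0.14 54 e1 0.0085 e2 [-0.0811 -0.0587 -0.0476]
slant from vertical 53.1 through e2,z -0.0252 0.111
```

In the tool's units: -0.003 m / 0.75 = -0.004, 0.002 m / 0.75 = 0.0027.

Emit:
advance(
  motion="0.0,0.0027,0,-0.004,0 | 0.0,0.0027,0,-0.004,0 | 0.0,0.0027,0,-0.004,0 | 0.0,0.0027,0,-0.004,0 | 0.0,0.0027,0,-0.004,0 | 0.0,0,0,-0.0013,0 | 0.0,0,0,0,0 | 0.0,0,0,0,0",
)

```text
clock: 29.6
ee_pos: [0.5585, -0.0981, 0.1642]
orientation: [0.646, 0.764, -0.0, 0.0]
force: [-0.4, 0.7, -2.0]
grip_width: 0.0351
grasp_force: 4.0
```

```bash
python3 -c "
from h import *
tilt('scene',.055)"
```

```text
tcp slab [-0.0006 -0.1051  0.1642] w 0.03513175858740123 F [-0.4  0.7 -2. ]
0.06 36 e1 0.0064 e2 [-0.0828  0.0045  0.0588]
0.07 26 e1 0.007 e2 [0.0021 0.0248 0.0383]
0.08 39 e1 0.0075 e2 [-0.005   0.0244  0.0365]
0.09 41 e1 0.0069 e2 [-0.0104  0.0143  0.0238]
0.1 37 e1 0.0049 e2 [-0.0114  0.003   0.0142]
0.11 19 e1 0.0042 e2 [-0.0279 -0.0177 -0.0082]
0.12 20 e1 0.0038 e2 [-0.0453 -0.0286 -0.0208]
0.13 28 e1 0.0101 e2 [-0.0527 -0.0352 -0.0282]
0.14 50 e1 0.0088 e2 [-0.0603 -0.042  -0.0326]
0.15 47 e1 0.0103 e2 [-0.0678 -0.0521 -0.0435]
0.16 23 e1 0.0103 e2 [-0.078  -0.0589 -0.0517]
slant from vertical 49.0 through e2,z -0.0024 0.1016
```

In the tool's units: -0.03 m / 0.75 = -0.04, -0.02 m / 0.75 = -0.0267.

Emit:
advance(
  motion="0.0,0,0,0,0 | 0.0,0,0,0,0 | 0.0,0,0,0,0 | 0.0,0,0,-0.0133,0 | 0.0,-0.0107,0,-0.0267,0 | 0.0,-0.0107,0,-0.04,0 | 0.0,-0.0107,0,-0.04,0 | 0.0,0,0,-0.0093,0 | 0.0,0,0,0,0 | 0.0,0,0,0,0",
  clamp_n=60,
)

```text
clock: 30.48
ee_pos: [0.5619, -0.1209, 0.2606]
orientation: [0.645, 0.764, -0.0, -0.001]
force: [-0.9, -0.6, -3.0]
grip_width: 0.0337
grasp_force: 60.0
```

```bash
python3 -c "
from h import *
tilt('scene',.10)
q,d=snap('scene','s7')
cv2.imwrite('pics/s7c.png',cv2.resize(q[60:260,200:420],None,fx=3,fy=3)[:,:,::-1])"
```

```text
tcp slab [-0.0012 -0.1282  0.2606] w 0.03365989687982022 F [-0.9 -0.6 -3. ]
0.155 13 e1 0.0063 e2 [-0.0151 -0.0024  0.0042]
0.165 31 e1 0.006 e2 [-0.0239 -0.0042  0.014 ]
0.175 47 e1 0.0061 e2 [-0.0297 -0.0005  0.0119]
0.185 41 e1 0.0062 e2 [-0.0341 -0.0114 -0.0002]
0.195 43 e1 0.0042 e2 [-0.0375 -0.0216 -0.0104]
0.205 26 e1 0.0044 e2 [-0.0503 -0.0404 -0.0232]
0.215 21 e1 0.0042 e2 [-0.0653 -0.0514 -0.0446]
0.225 38 e1 0.0096 e2 [-0.0768 -0.0587 -0.0524]
0.235 43 e1 0.008 e2 [-0.0808 -0.0653 -0.0573]
0.245 55 e1 0.0085 e2 [-0.0952 -0.076  -0.0649]
0.255 37 e1 0.0083 e2 [-0.1032 -0.0833 -0.0758]
slant from vertical 46.2 through e2,z -0.0377 0.2061
```

View pics/s7c.png

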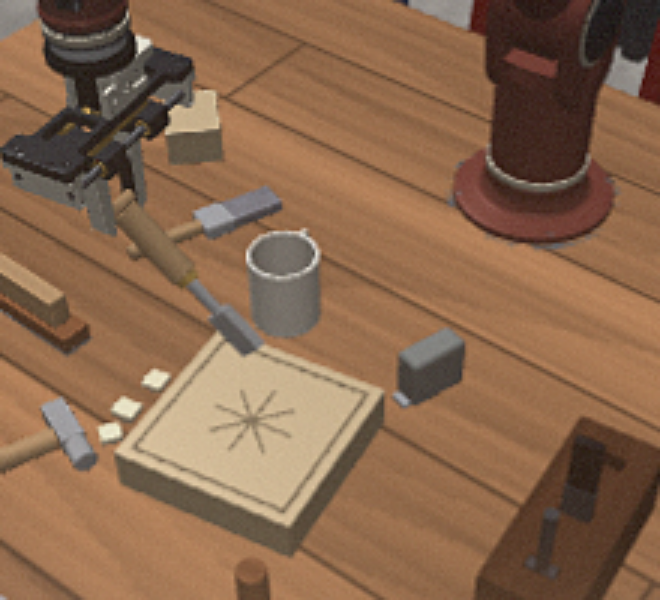

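The crop shows the chisel held at about 45°, with its edge near (250,350) over the slab, the scraper standing at (40,310) and chips on the bench. Next I measure the edge and check that the hold is still.

Emit:
advance(
  motion="0.0,0,0,0,0 | 0.0,0,0,0,0 | 0.0,0,0,0,0 | 0.0,0,0,0,0 | 0.0,0,0,0,0 | 0.0,0,0,0,0 | 0.0,0,0,0,0 | 0.0,0,0,0,0 | 0.0,0,0,0,0 | 0.0,0,0,0,0",
)

```text
clock: 31.42
ee_pos: [0.5625, -0.1217, 0.2612]
orientation: [0.646, 0.764, -0.0, 0.0]
force: [0.1, 0.4, -2.0]
grip_width: 0.0339
grasp_force: 60.0
```

```bash
python3 - <<'E'
from h import *
a=np.radians(9.9);M=np.array([[np.cos(a),np.sin(a),0],[-np.sin(a),np.cos(a),0],[0,0,1]])
def pts(n):
    s=env.sense();d=env.read_camera(n)[1];vv,uu=np.mgrid[0:400,0:640]
    L=(world(n,d,np.c_[uu.ravel(),vv.ravel()],s['ee_pos'],s['orientation'])-[.541,.0056,0])@M.T
    return L[(d.ravel()>0)&(abs(L[:,0])<.03)&(L[:,2]>.12)&(L[:,2]<.24)&(abs(L[:,1]+.03)<.1)]
for n in('scene','top'):
    L=pts(n); t=L[:,1]-L[:,2]; k=t>np.percentile(t,99)-.006
    print(n,len(L),'edge-end e1,e2,z',np.median(L[k],0).round(4),'max e2',np.percentile(L[:,1],99),'e1 range blade',np.percentile(L[L[:,1]>-.03][:,0],[3,97]))
    h=L[(L[:,2]>.215)]; print(cv2.fitLine(h[:,1:].astype(np.float32),cv2.DIST_HUBER,0,.005,.005).ravel()[:2])
tilt('scene',.15)
E
```

```text
scene 304 edge-end e1,e2,z [0.0068 0.0093 0.1664] max e2 0.01166305252682195 e1 range blade [-0.00289017  0.00946202]
[ 0.88595694 -0.46376753]
top 186 edge-end e1,e2,z [-0.0022  0.0105  0.1663] max e2 0.01493444194218634 e1 range blade [-0.00392981  0.00847998]
[ 0.7407528 -0.6717777]
tcp slab [-0.0007 -0.1291  0.2612] w 0.0337964757093526 F [ 0.4  0.3 -2.5]
0.155 11 e1 0.007 e2 [-0.0136 -0.0055  0.0025]
0.165 27 e1 0.0076 e2 [-0.0225 -0.0038  0.0125]
0.175 47 e1 0.0065 e2 [-0.0323 -0.0045  0.01  ]
0.185 43 e1 0.0065 e2 [-0.0326 -0.01    0.0002]
0.195 42 e1 0.0047 e2 [-0.0388 -0.0232 -0.0115]
0.205 26 e1 0.0042 e2 [-0.0543 -0.0406 -0.0205]
0.215 20 e1 0.0067 e2 [-0.0642 -0.0514 -0.0425]
0.225 35 e1 0.0087 e2 [-0.0745 -0.0579 -0.0533]
0.235 52 e1 0.0105 e2 [-0.0894 -0.0668 -0.0581]
0.245 53 e1 0.0082 e2 [-0.0939 -0.0755 -0.0647]
0.255 34 e1 0.0079 e2 [-0.1011 -0.0835 -0.077 ]
slant from vertical 47.0 through e2,z -0.0383 0.2081
```

The edge centre is at about (e1 +0.003, e2 0.001, z 0.156) in the slab frame, and the hold is steady. A small final correction, then I hand it in.

In the tool's units: 0.003 m / 0.75 = 0.004, -0.0025 m / 0.75 = -0.0033.

Emit:
advance(
  motion="0.0,0,-0.0033,0.004,0 | 0.0,0,0,0.004,0 | 0.0,0,0,0,0 | 0.0,0,0,0,0 | 0.0,0,0,0,0 | 0.0,0,0,0,0 | 0.0,0,0,0,0 | 0.0,0,0,0,0",
)

```text
clock: 32.23
ee_pos: [0.5601, -0.1221, 0.2552]
orientation: [0.646, 0.764, 0.0, 0.0]
force: [-0.5, 0.2, -2.3]
grip_width: 0.0336
grasp_force: 60.0
```

```bash
python3 -c "
from h import *
print(env.sense()['dq'].round(3)); print(env.finish_job())"
```

```text
[ 0.001  0.     0.     0.002 -0.002 -0.002  0.   ]
the job is handed in; nothing more can be done
None
```

Job handed in at 32 s: the four chips are on the bench, the scraper is back on its sole, and the chisel is held still by its knob (the fingers couldn't close on the handle below it) at about 45°, edge about 10 cm above the slab's centre.

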